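# Match the slide boxes to their docks

## Robot

A 6-joint arm with a two-finger parallel gripper is mounted at the origin on the work surface. World frame = base frame: x ahead of the robot, y to its left, z up, the work surface at z = 0. Lengths are in mm, angles in rad, forces in N, time in s.
With the tool pointing down it reaches from about 350 to 975 mm from the base axis. Payload 7.1 kg.
Tool frame: the origin (TCP) lies midway between the tips of the shut fingers; the grasp point (between the pads) lies 19 mm behind it; z points along the fingers, y is the line along which they close (so a half turn about z gives the same grasp; the last joint's range is limited). The gripper opens to 88 mm and grips with 3 to 60 N. Pads are 20 mm wide; open, the fingers measure 115 mm over their backs; the gripper's body (75 mm by 178 mm) begins 61 mm behind the grasp point.
Start: joints at [-1.12, 0.423, 1.63, -0, 1.089, -0.019], TCP at [282.956, -557.261, 193.675] pointing down, gripper open.
Joint ranges: [-3, 3], [-0.9, 2.11], [0.09, 2.58], [-1.31, 4.45], [0.11, 2.69], [-2.54, 2.54]. Speed limits (rad/s): [2.39, 2.39, 3.01, 3.14, 3.14, 3.14].

## Interface

Orientations are given as a rotation vector (axis times angle).
In Python, from workcell import ctrl gives the robot as it stands.
- The arm moves only by the shell command python3 -m pendant 'ROWS'. ROWS is a JSON object of lists of equal length, an entry for each row: "grip": the opening, from -1 (shut) to 1 (fully open); "linear": the shift along the tool's x, y, z in mm, a list of three; "angular": the turn, a rotation vector about the tool's x, y, z in rad, a list of three. In form: {"grip": [grip, ...], "linear": [[tx, ty, tz], ...], "angular": [[ax, ay, az], ...]}. A call has 1 to 12 rows; each row shifts and turns the commanded pose from where the row before left it, along the tool's axes as they then stand; what a row does not reach is not made up. A row lasts 1/12 s, in which the tool goes at most 41.7 mm and 7.16 degrees, less where a joint would pass 70% of its speed; a pose out of reach is approached as far as the arm can. A call with a gripper value outside its range is refused whole. The fingers move at their own pace and stop on an object; the grip force is fixed at half the most. Time passes only in rows, so rows that do not move let the fingers close. It gives the time, the measured TCP pose, the force, the opening and the grip force at its end, in the units of the state.
- ctrl.get_obs(): the state, without advancing time (a new reading comes with each control period).
- ctrl.get_image(name): name is "scene" or "top" or "wrist"; returns the picture (400x640x3 uint8, red, green, blue); there is no depth.
- ctrl.camera_params(name): a dict with "vfov" (degrees; the focal length in pixels is half the picture's height over the tangent of half this angle, whatever the lens; pixels are square), "cx", "cy" (the principal point, pixels), "R" (3x3) and "t" (3): a world point X has camera coordinates R X + t; the wrist camera has in their place "T_tool_cam" (4x4, takes a point from camera to tool coordinates, whose origin is the TCP and whose axes are the flange's). Camera axes: x right, y down, z forward; pixel columns grow to the right and rows downward; lengths in mm; the calibration is good to about 2 mm. A picture is of the moment at which its call begins: read the wrist's pose just before it. camera_params takes no time and is no camera call.
- ctrl.close_job(): hands the job in; it is judged then, once.
The state is a dict: "t": time; "qpos": joint angles; "qvel": joint speeds; "joint_torque": joint torques, N m; "ee_pos": TCP position; "orientation": TCP orientation; "ft_force": force on the tool from outside, world axes, zero at the start; "moment": the same for the moment, N m; "width": finger opening in mm; "grasp_force": force on a finger pad.
Only numpy, scipy, OpenCV 4.12 (cv2) and the standard library are available. Lean on these libraries where they do the work, as an engineer would, in place of code of your own. Each camera call takes 0.05 s, during which the arm holds its last target. There are 200 camera calls.

## Task

Two of the three white slide boxes on the bench each belong in one of the two metal docks: the one whose width just fills it. Slide each of these two, flat on the bench and never lifted, through the mouth of its matching dock until it is fully home against the back stop. Leave the odd box and the bottle, jar and tip box as they stand.

Things in the scene. Friction and masses are not known exactly. Their poses are not given: they have to be found in the camera images.
- box_narrow: narrow slide box: closed white plastic box, 90 mm wide (its y) by 90 mm long (its x) by 38 mm high, plain upright sides, about 0.3 kg, too wide to grasp, loose flat on the bench. Origin: centre of its underside. x: along its 90 mm length, z up.
- box_middle: middle-sized slide box: closed white plastic box, 106 mm wide (its y) by 90 mm long (its x) by 38 mm high, plain upright sides, about 0.3 kg, too wide to grasp, loose flat on the bench. Origin: centre of its underside. x: along its 90 mm length, z up. It fits neither dock: this is the odd box.
- box_wide: wide slide box: closed white plastic box, 122 mm wide (its y) by 90 mm long (its x) by 38 mm high, plain upright sides, about 0.3 kg, too wide to grasp, loose flat on the bench. Origin: centre of its underside. x: along its 90 mm length, z up.
- dock_narrow: dock for the narrow box: fixed aluminium U frame, 24 mm high, no floor, 98 mm wide inside. Origin: on the bench, at the home box's underside centre. x: from mouth to back stop, y across, z up. Back stop's face at x = +45 mm; 12 mm thick side walls from x = -10 mm to the back, flared outwards in front to x = -28 mm (8 to 10 mm wider each side); a home box stands 17 mm out.
- dock_wide: dock for the wide box: fixed aluminium U frame, 24 mm high, no floor, 130 mm wide inside. Origin: on the bench, at the home box's underside centre. x: from mouth to back stop, y across, z up. Back stop's face at x = +45 mm; 12 mm thick side walls from x = -10 mm to the back, flared outwards in front to x = -28 mm (8 to 10 mm wider each side); a home box stands 17 mm out.
- bottle: bystander: upright glass bottle with white cap, 56 mm in diameter, 150 mm high. Origin: centre of its underside.
- jar: bystander: upright amber jar with black cap, 68 mm in diameter, 90 mm high. Origin: centre of its underside.
- tip_box: bystander: grey pipette-tip box, 85 (x) by 75 (y) mm, 55 mm high with the tips. Origin: centre of its underside.
There are look-alikes about, which are no part of the job. Leave any red or yellow look-alike of the dock_wide alone. Leave any brown or purple look-alike of the box_narrow alone.

How it is judged:
By the outcome, as a careful person would: the job done as asked, in the order asked, and still so for the second after the job is handed in, with the robot touching nothing.
It also fails if it takes over 72 s, if anything falls off the work surface, if the arm or the gripper's body presses on something with over 40 N, if the wrist force passes 120 N, or if a joint passes its speed limit or range.

## Working session

There is one attempt and no reset: what is moved stays moved. The work goes in short steps, Python scripts to look and compute and a shell command to move; the robot and the scene stay as the last step left them, time stands still between calls to the robot, and variables do not carry over. Pictures are saved under pics/ and viewed, at most 10 in all, crops included, and the job is handed in when it is done.

```bash
ls; mkdir -p pics; python3 - <<'E'
from workcell import ctrl
import cv2
for n in("scene","top"):
    im=ctrl.get_image(n); cv2.imwrite(f"pics/{n}0.png",im[...,::-1])
    print(n,ctrl.camera_params(n))
print(ctrl.camera_params("wrist"));o=ctrl.get_obs();print(o)
E
```

```text
pics
scene {'vfov': 48.33709725225776, 'cx': 322.6597247006047, 'cy': 202.9629660034615, 'R': array([[ 0.74938829,  0.66188831, -0.01791803],
       [ 0.49638739, -0.57950604, -0.64635309],
       [-0.43819716,  0.47547515, -0.76282805]]), 't': array([-418.92645835, -264.65194981, 1562.86267983])}
top {'vfov': 55.326446173749034, 'cx': 315.3229649312149, 'cy': 210.51359455845548, 'R': array([[-0.02785793, -0.99953417,  0.01246546],
       [-0.98610431,  0.02543623, -0.16416849],
       [ 0.16377494, -0.01686564, -0.98635355]]), 't': array([ 10.45431672, 537.94609872, 925.99213328])}
{'vfov': 69.20449891382975, 'cx': 322.50240191457135, 'cy': 195.8897546996811, 'T_tool_cam': array([[-6.39589354e-04, -9.63024010e-01, -2.69414823e-01,
         7.38265224e+01],
       [ 9.99999782e-01, -6.60246822e-04, -1.39401119e-05,
        -1.05675472e+00],
       [-1.64455619e-04, -2.69414774e-01,  9.63024222e-01,
        -1.91042670e+02],
       [ 0.00000000e+00,  0.00000000e+00,  0.00000000e+00,
         1.00000000e+00]])}
{'t': 0.1, 'qpos': array([-1.11998237e+00,  4.23732528e-01,  1.63060410e+00,  6.75686638e-06,
        1.08859442e+00, -1.89941655e-02]), 'qvel': array([ 0.0006711 , -0.00121303, -0.00233428,  0.00096305,  0.00154274,
        0.00014894]), 'joint_torque': array([-1.82757423e-03, -5.45613277e+01, -2.74324501e+01,  6.44002296e-02,
        1.88357866e-02, -1.96006999e-05]), 'ee_pos': array([ 282.7418552 , -556.78863264,  193.00309064]), 'orientation': array([-3.05404253e+00, -7.30895320e-01,  4.41033473e-04]), 'ft_force': array([-0.66593089, -0.50217628,  0.04047807]), 'moment': array([-0.00605888, -0.00374999,  0.00275306]), 'grasp_force': 0.0, 'width': 88.13186661348476}
```

View pics/top0.png

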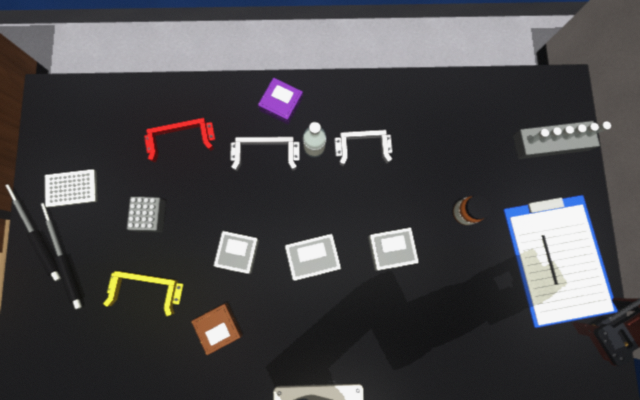

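View pics/scene0.png

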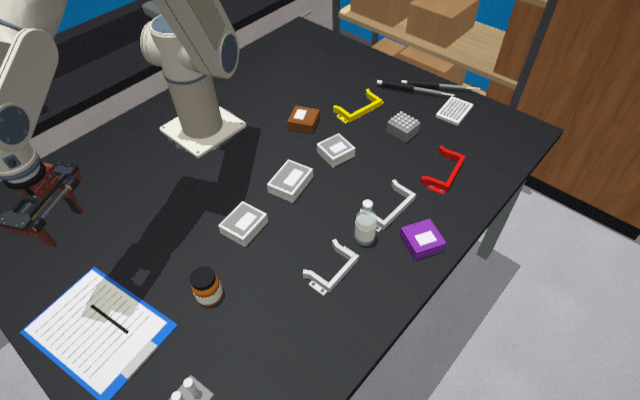

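```bash
cat > h.py <<'E'
import numpy as np, cv2
from workcell import ctrl
def cast(n,px,z,pose=None):
    c=ctrl.camera_params(n); f=200/np.tan(np.radians(c["vfov"]/2))
    px=np.asarray(px,float).reshape(-1,2)
    d=np.c_[(px[:,0]-c["cx"])/f,(px[:,1]-c["cy"])/f,np.ones(len(px))]
    if n=="wrist":
        R0=cv2.Rodrigues(np.array(pose["orientation"]))[0]; T=c["T_tool_cam"]
        R=R0@T[:3,:3]; o=R0@T[:3,3]+pose["ee_pos"]
        w=d@R.T
    else: w=d@c["R"]; o=-c["R"].T@c["t"]
    s=(z-o[2])/w[:,2]
    return (o+w*s[:,None])[:,:2]
def rect(p):
    (x,y),(w,h),a=cv2.minAreaRect(p.astype(np.float32)); return np.round([x,y,w,h,a],1)
E
python3 - <<'E'
from h import *
im=cv2.imread("pics/top0.png"); hsv=cv2.cvtColor(im,cv2.COLOR_BGR2HSV)
m=((hsv[...,1]<60)&(hsv[...,2]>100)).astype(np.uint8)
m[:100]=0
cs,_=cv2.findContours(m,cv2.RETR_EXTERNAL,cv2.CHAIN_APPROX_NONE)
for c in cs:
    if cv2.contourArea(c)<60: continue
    x,y,w,h=cv2.boundingRect(c)
    z=38 if y>220 else 24
    print((x,y,w,h),cv2.contourArea(c),"rect z",z,rect(cast("top",c,z)))
    if 200<x<400 and y<200:
        print(cast("top",cv2.approxPolyDP(c,2,True),24).round().tolist())
cr=im[100:290,190:430]; cv2.imwrite("pics/crop.png",cv2.resize(cr,None,fx=3.3,fy=3.1,interpolation=cv2.INTER_CUBIC))
E
```

```text
(273, 384, 91, 16) 1103.5 rect z 38 [103.7   1.5 213.8  33.5  88.2]
(205, 323, 25, 22) 298.0 rect z 38 [243.3 242.1  36.   51.5  26.4]
(285, 234, 56, 47) 1792.5 rect z 38 [422.1   6.3  93.9 125.4  12.1]
(213, 231, 45, 43) 1330.5 rect z 38 [439.1 199.3  93.7  93.6  76.7]
(369, 227, 50, 44) 1552.5 rect z 38 [ 437.3 -198.8   93.6  111.     8.5]
(511, 197, 102, 128) 8485.0 rect z 24 [ 403.9 -626.3  304.   197.7    8.5]
(127, 197, 33, 34) 915.5 rect z 24 [546.2 440.4  76.1  85.9  86.7]
(5, 184, 28, 48) 167.5 rect z 24 [570.  760.9 144.8  10.6  30.9]
(41, 169, 55, 87) 1782.5 rect z 24 [554.9 632.7 219.  137.9   3.8]
(230, 136, 70, 34) 766.0 rect z 24 [702.  126.4 184.   89.4  89.6]
[[728.0, 34.0], [746.0, 61.0], [746.0, 202.0], [727.0, 218.0], [686.0, 218.0], [680.0, 210.0], [666.0, 215.0], [658.0, 204.0], [674.0, 194.0], [732.0, 189.0], [729.0, 66.0], [671.0, 65.0], [657.0, 49.0], [665.0, 43.0], [676.0, 51.0], [681.0, 35.0]]
(334, 130, 59, 34) 693.0 rect z 24 [ 713.1 -136.9   89.2  154.     1.2]
[[742.0, -211.0], [757.0, -198.0], [754.0, -79.0], [743.0, -76.0], [735.0, -60.0], [693.0, -61.0], [690.0, -74.0], [670.0, -73.0], [667.0, -84.0], [681.0, -93.0], [739.0, -95.0], [743.0, -184.0], [687.0, -189.0], [670.0, -204.0], [692.0, -205.0], [697.0, -214.0]]
(303, 122, 23, 34) 535.5 rect z 24 [737.5  -6.3  59.1  92.6  88.7]
[[784.0, 1.0], [748.0, 23.0], [700.0, 13.0], [691.0, -8.0], [705.0, -27.0], [746.0, -36.0], [784.0, -16.0]]
(602, 121, 10, 9) 63.5 rect z 24 [ 757.2 -804.5   25.9   23.    88.7]
(521, 121, 79, 34) 1842.0 rect z 24 [ 725.7 -677.1   72.2  217.     5.6]
```

View pics/crop.png

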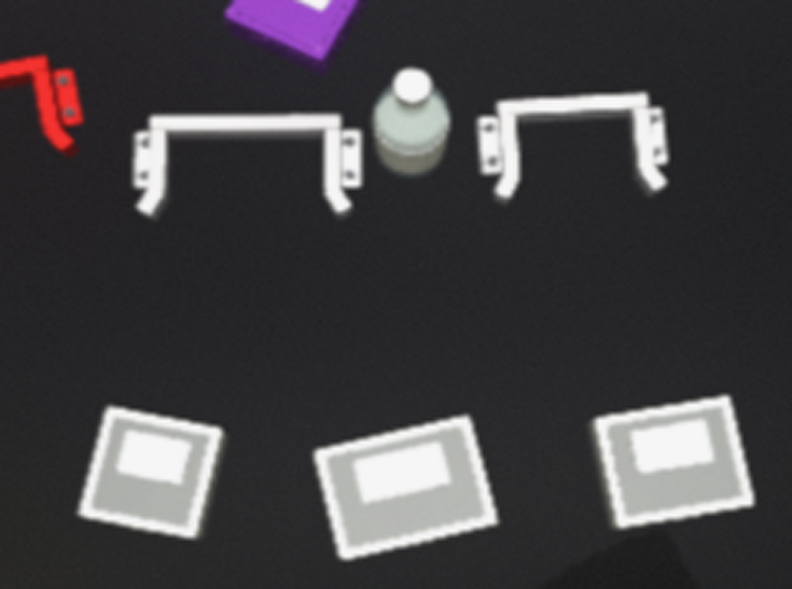

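Top view: left box (236,252) measures 94×94 mm, so it is the narrow one. The centre box (313,257) is the wide one and the right box (394,249) is the odd one. The wide dock is at (265,150) and the narrow dock at (364,145), with the bottle between them. I'll use partly open fingers as a two-point pusher, starting with the wide box.

```bash
python3 -m pendant '{"grip":[0.25,0.25,0.25,0.25,0.25,0.25,0.25,0.25,0.25,0.25,0.25,0.25],"linear":[[0,0,0],[0,0,0],[0,0,0],[12.7,-35,0],[12.7,-35,0],[12.7,-35,0],[12.7,-35,0],[12.7,-35,0],[12.7,-35,0],[12.7,-35,0],[12.7,-35,0],[12.7,-35,0]],"angular":[[0,0,0.087],[0,0,0.087],[0,0,0.087],[0,0,0],[0,0,0],[0,0,0],[0,0,0],[0,0,0],[0,0,0],[0,0,0],[0,0,0],[0,0,0]]}'
```

```text
t: 1.1
ee_pos: [329.1, -223.6, 193.5]
orientation: [-3.124, -0.326, 0.0]
ft_force: [0.3, 0.3, 0.1]
width: 55.1
grasp_force: 0.0
```

```bash
python3 -m pendant '{"grip":[0.25,0.25,0.25,0.25,0.25,0.25,0.25,0.25,0.25,0.25,0.25,0.25],"linear":[[12.5,-34,0],[12.5,-34,0],[12.5,-34,0],[12.5,-34,0],[12.5,-34,0],[12.5,-34,0],[0,0,0],[0,0,35],[0,0,35],[0,0,35],[0,0,35],[0,0,0]],"angular":[[0,0,0],[0,0,0],[0,0,0],[0,0,0],[0,0,0],[0,0,0],[0,0,0],[0,0,0],[0,0,0],[0,0,0],[0,0,0],[0,0,0]]}'; python3 - <<'E'
from h import *
o=ctrl.get_obs();im=ctrl.get_image("wrist");cv2.imwrite("pics/w1.png",im[...,::-1]);print(o["ee_pos"],o["orientation"],o["qpos"])
E
```

```text
t: 2.1
ee_pos: [355.6, -10.2, 48.4]
orientation: [-3.122, -0.327, 0.02]
ft_force: [-1.7, -0.1, 0.3]
width: 54.5
grasp_force: 0.0
[355.5594889  -10.24702277  48.44557713] [-3.12237708 -0.32717578  0.01988753] [-6.22040377e-02  3.30409704e-01  2.28357988e+00 -1.39059083e-04
  5.40438105e-01  1.29990558e+00]
```

View pics/w1.png

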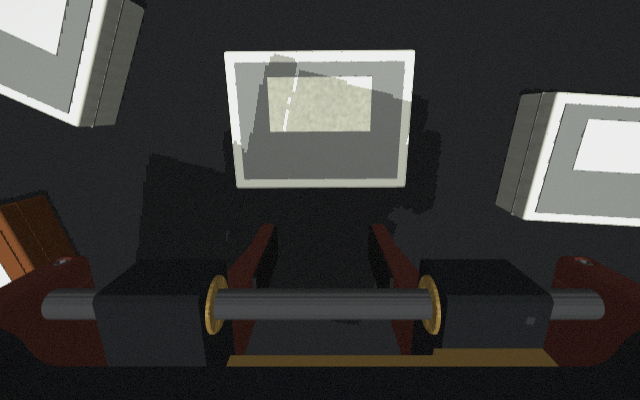

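```bash
python3 -m pendant '{"grip":[0.25,0.25,0.25,0.25,0.25,0.25,0.25,0.25,0.25,0.25,0.25,0.25],"linear":[[0,0,35],[0,0,0],[0,0,0],[6,0,0],[10,0,0],[12,0,0],[12,0,0],[12,0,0],[12,0,0],[12,0,0],[12,0,0],[12,0,0]],"angular":[[0,0,0],[0,0,0],[0,0,0],[0,0,0],[0,0,0],[0,0,0],[0,0,0],[0,0,0],[0,0,0],[0,0,0],[0,0,0],[0,0,0]]}'; python3 -m pendant '{"grip":[0.25,0.25,0.25,0.25,0.25,0.25,0.25,0.25],"linear":[[12,0,0],[12,0,0],[12,0,0],[12,0,0],[10,0,0],[6,0,0],[4,0,0],[0,0,0]],"angular":[[0,0,0],[0,0,0],[0,0,0],[0,0,0],[0,0,0],[0,0,0],[0,0,0],[0,0,0]]}'
```

```text
t: 3.15
ee_pos: [459.5, 10.8, 18.5]
orientation: [-3.124, -0.328, 0.001]
ft_force: [-0.3, -0.0, -0.4]
width: 54.8
grasp_force: 0.0
t: 3.82
ee_pos: [525.6, 24.7, 18.6]
orientation: [3.124, 0.328, 0.0]
ft_force: [0.0, 0.3, -0.1]
width: 55.1
grasp_force: 0.0
```

```bash
python3 -m pendant '{"grip":[0.25,0.25,0.25,0.25,0.25,0.25,0.25,0.25,0.25,0.25,0.25,0.25],"linear":[[-20,0,0],[-10,0,-30],[0,0,-35],[0,0,-35],[0,0,-30],[0,0,0],[0,0,0],[0,0,0],[0,0,0],[0,0,0],[0,0,0],[0,0,0]],"angular":[[0,0,0],[0,0,-0.12],[0,0,-0.124],[0,0,-0.124],[0,0,-0.124],[0,0,-0.124],[0,0,-0.124],[0,0,-0.124],[0,0,-0.124],[0,0,-0.124],[0,0,-0.124],[0,0,-0.124]]}'; python3 - <<'E'
from h import *
o=ctrl.get_obs();im=ctrl.get_image("wrist");cv2.imwrite("pics/w2.png",im[...,::-1]);t=ctrl.get_image("top");cv2.imwrite("pics/t2.png",t[...,::-1])
print(o["ee_pos"],o["orientation"],o["qpos"])
hsv=cv2.cvtColor(t,cv2.COLOR_RGB2HSV)
m=((hsv[...,1]<60)&(hsv[...,2]>110)).astype(np.uint8)
for c in cv2.findContours(m,cv2.RETR_EXTERNAL,cv2.CHAIN_APPROX_NONE)[0]:
    b=cv2.boundingRect(c)
    if cv2.contourArea(c)>300 and 120<b[1]<260: print(b,rect(cast("top",c,38)))
cv2.imwrite("pics/c2.png",np.hstack([cv2.resize(t[110:310,190:430],(380,317)),cv2.resize(im,(420,317))])[...,::-1])
E
```

```text
t: 4.82
ee_pos: [494.6, 18.2, 148.5]
orientation: [-2.216, -2.225, 0.001]
ft_force: [0.8, 0.7, 0.5]
width: 54.7
grasp_force: 0.0
[494.61511562  18.20300046 148.49489773] [-2.21649850e+00 -2.22536841e+00  1.16880259e-03] [ 1.27486493e-02  2.97607626e-01  1.94846236e+00 -1.50547223e-05
  8.96552554e-01  8.76428386e-03]
(370, 227, 49, 44) [ 437.1 -199.3   93.1  109.8    8.5]
(511, 198, 102, 127) [ 403.3 -616.9  299.3  194.4    8.5]
(127, 197, 32, 33) [543.9 434.5  74.   83.6  86.6]
(41, 169, 55, 87) [552.1 622.2 212.9 137.1   5.7]
(214, 130, 183, 270) [423.2  26.9 450.1 675.8  87.4]
(303, 122, 23, 33) [733.5  -5.4  84.5  60.9  23.8]
(521, 121, 79, 33) [ 720.8 -667.4   69.2  212.1    5.7]
```

View pics/c2.png

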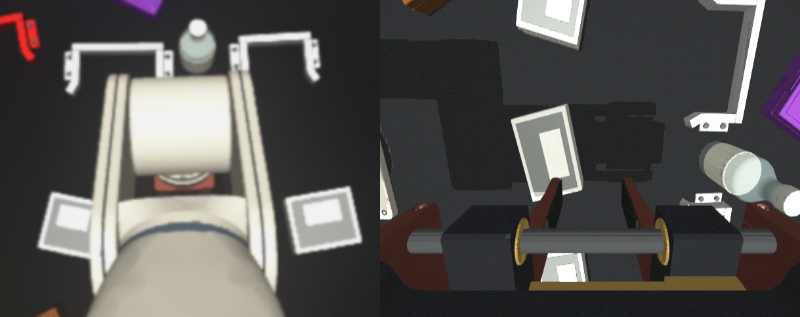

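The wrist view shows the wide box at about wrist pixel (255,190) and the wide dock on the right at (520–590, 0–165). I'll measure both from this frame.

```bash
python3 - <<'E'
from h import *
o=ctrl.get_obs(); im=cv2.imread("pics/w2.png"); hsv=cv2.cvtColor(im,cv2.COLOR_BGR2HSV)
m=((hsv[...,1]<50)&(hsv[...,2]>95)).astype(np.uint8)
for c in cv2.findContours(m,cv2.RETR_EXTERNAL,cv2.CHAIN_APPROX_NONE)[0]:
    b=cv2.boundingRect(c)
    if cv2.contourArea(c)<300: continue
    print(b,"z38",rect(cast("wrist",c,38,o)))
    if b[0]>400:
        a=cv2.approxPolyDP(c,2,True).reshape(-1,2); print(np.c_[a,cast("wrist",a,24,o).round(1)].tolist())
E
```

```text
(245, 319, 73, 37) z38 [ 441.  -175.4   54.2   91.9   89.9]
(551, 305, 53, 12) z38 [ 804.1 -136.    62.9   15.4    1.3]
[[551.0, 316.0, 786.2, -155.4], [600.0, 315.0, 848.5, -154.0], [603.0, 313.0, 851.5, -151.0], [603.0, 306.0, 848.8, -140.6], [554.0, 306.0, 786.8, -140.5]]
(213, 305, 220, 13) z38 [ 494.1 -136.9   17.1  266.5   89.9]
(41, 304, 54, 14) z38 [ 183.6 -135.8   18.5   62.8   89.9]
(456, 243, 81, 38) z38 [699.4 -61.3  38.6  98.3  72.4]
[[456.0, 256.0, 654.3, -70.6], [469.0, 259.0, 670.5, -74.6], [505.0, 258.0, 713.6, -73.3], [532.0, 280.0, 751.8, -103.3], [536.0, 263.0, 752.2, -80.1], [519.0, 253.0, 729.2, -66.8], [521.0, 243.0, 729.2, -53.7], [481.0, 244.0, 682.0, -55.0], [479.0, 255.0, 681.7, -69.3], [472.0, 256.0, 673.5, -70.6], [460.0, 250.0, 658.1, -62.7]]
(493, 180, 147, 94) z38 [774.2 -30.9  66.2 202.6  65.1]
[[497.0, 193.0, 690.9, 7.6], [493.0, 202.0, 688.1, -3.0], [493.0, 212.0, 690.0, -15.0], [497.0, 220.0, 696.1, -24.7], [532.0, 243.0, 742.2, -53.8], [557.0, 254.0, 774.9, -68.1], [590.0, 251.0, 813.5, -64.3], [600.0, 260.0, 828.5, -76.2], [622.0, 272.0, 859.5, -
[... 224 characters left out ...]
7, 99) z38 [147.9 -34.1 122.4  29.   73.2]
(199, 131, 111, 124) z38 [423.9   8.3  93.9 123.2  11.9]
(463, 0, 125, 167) z38 [687.  117.5 152.6  92.8  88.9]
[[587.0, 0.0, 745.8, 197.5], [485.0, 0.0, 648.9, 197.6], [500.0, 12.0, 664.8, 187.6], [547.0, 10.0, 709.6, 189.2], [549.0, 13.0, 712.0, 186.6], [555.0, 11.0, 717.4, 188.3], [556.0, 14.0, 718.9, 185.8], [529.0, 141.0, 715.9, 65.4], [479.0, 141.0, 662.3, 65.5], [463.0, 149.0, 646.2, 57.0], [467.0, 158.0, 651.8, 47.2], [476.0, 161.0, 662.1, 43.9], [486.0, 156.0, 672.2, 49.4], [487.0, 165.0, 674.8, 39.5], [528.0, 166.0, 720.0, 38.3], [532.0, 155.0, 722.1, 50.4], [551.0, 154.0, 742.5, 51.4]]
(207, 0, 108, 63) z38 [436.2 177.6  53.3  93.1  76.9]
```

```bash
python3 - <<'E'
from h import *
s=ctrl.get_image("scene")[...,::-1]; w=cv2.imread("pics/w2.png")
cv2.imwrite("pics/c3.png",np.vstack([cv2.resize(s[60:300,120:480],(420,280)),cv2.resize(w,(420,280))]))
w=cv2.imread("pics/w1.png");hsv=cv2.cvtColor(w,cv2.COLOR_BGR2HSV)
m=((hsv[...,1]<50)&(hsv[...,2]>95)).astype(np.uint8)
o={"ee_pos":np.array([355.56,-10.25,48.45]),"orientation":np.array([-3.1224,-.3272,.0199])}
print(rect(cast("wrist",[[225,51],[414,51],[405,187],[238,187]],38,o)))
E
```

```text
[422.8   5.7  88.4 120.2  12. ]
```

View pics/c3.png

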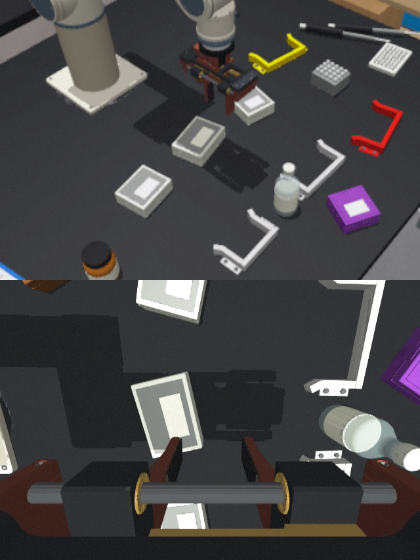

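```bash
python3 - <<'E'
from h import *
c=ctrl.camera_params("scene");f=200/np.tan(np.radians(c["vfov"]/2))
def pj(p):
    q=c["R"]@np.array(p,float)+c["t"]; return (q[:2]/q[2]*f+[c["cx"],c["cy"]]).round(1)
print("TCP",pj([494.6,18.2,148.5]),"box old",pj([424,8,38]),"box new",pj([579,36,38]),"narrow",pj([439,199,38]),"odd",pj([437,-199,38]),"docks",pj([688,128,24]),pj([700,-138,24]),"base",pj([0,0,0]))
o=ctrl.get_obs();print(o["t"],o["ee_pos"],o["qpos"])
E
```

```text
TCP [308.7 157.9] box old [290.8 175.5] box new [335.8 195.2] narrow [335.4 145. ] odd [242.7 218.3] docks [384.5 198.6] [327.9 259. ] base [203.2 127.5]
4.9667 [494.86536535  18.23378241 148.51576911] [1.27828753e-02 2.97803126e-01 1.94810555e+00 2.51877881e-05
 8.96456541e-01 1.81170349e-02]
```

The images agree with each other: the wide box is still at (424,8), so the first push didn't take it along. I'll go back behind it and look from low down, in contact.

```bash
python3 -m pendant '{"grip":[0.25,0.25,0.25,0.25,0.25,0.25,0.25,0.25,0.25,0.25,0.25,0.25],"linear":[[0,0,0],[0,0,0],[0,0,0],[0,0,0],[0,0,0],[0,0,0],[0,0,0],[0,0,0],[0,0,0],[0,0,0],[0,0,0],[-32,-1,0]],"angular":[[0,0,0.124],[0,0,0.124],[0,0,0.124],[0,0,0.124],[0,0,0.124],[0,0,0.124],[0,0,0.124],[0,0,0.124],[0,0,0.124],[0,0,0.124],[0,0,0.12],[0,0,0]]}'; python3 -m pendant '{"grip":[0.25,0.25,0.25,0.25,0.25,0.25,0.25,0.25,0.25,0.25],"linear":[[-33,-1,0],[-33,-1,0],[-30,0,0],[0,0,0],[0,0,32],[0,0,32],[0,0,32],[0,0,32],[0,0,0],[0,0,0]],"angular":[[0,0,0],[0,0,0],[0,0,0],[0,0,0],[0,0,0],[0,0,0],[0,0,0],[0,0,0],[0,0,0],[0,0,0]]}'; python3 - <<'E'
from h import *
o=ctrl.get_obs();print(o["ee_pos"],o["orientation"],o["ft_force"],o["qpos"])
E
```

```text
t: 5.97
ee_pos: [468.7, 12.9, 149.4]
orientation: [3.126, 0.31, 0.009]
ft_force: [0.2, -0.3, 0.7]
width: 54.7
grasp_force: 0.0
t: 6.8
ee_pos: [368.3, -5.2, 19.7]
orientation: [-3.124, -0.324, 0.008]
ft_force: [0.2, -0.3, 1.1]
width: 55.0
grasp_force: 0.0
[368.31880302  -5.19758423  19.6506609 ] [-3.1240838  -0.32368789  0.00791613] [ 0.2175406  -0.29153068  1.06518616] [-4.64354780e-02  4.13946851e-01  2.27282329e+00  3.28130074e-05
  4.59922523e-01  1.31784718e+00]
```

```bash
python3 -m pendant '{"grip":[0.25,0.25,0.25,0.25,0.25,0.25],"linear":[[8,0,0],[8,0,0],[8,0,0],[8,0,0],[8,0,0],[8,0,0]],"angular":[[0,0,0],[0,0,0],[0,0,0],[0,0,0],[0,0,0],[0,0,0]]}'; python3 - <<'E'
from h import *
o=ctrl.get_obs();w=ctrl.get_image("wrist")[...,::-1];s=ctrl.get_image("scene")[...,::-1]
print(o["ee_pos"],o["orientation"],o["ft_force"])
cv2.imwrite("pics/c4.png",np.vstack([cv2.resize(s[100:260,180:420],(450,300)),cv2.resize(w,(450,281))]))
cv2.imwrite("pics/w4.png",w)
E
```

```text
t: 7.3
ee_pos: [418.4, 4.9, 21.5]
orientation: [3.124, 0.327, 0.003]
ft_force: [0.4, 0.3, 0.3]
width: 54.6
grasp_force: 0.0
[418.38535849   4.89746446  21.53364011] [3.12424142 0.32736902 0.00328497] [0.35691198 0.31187021 0.2898631 ]
```

View pics/c4.png

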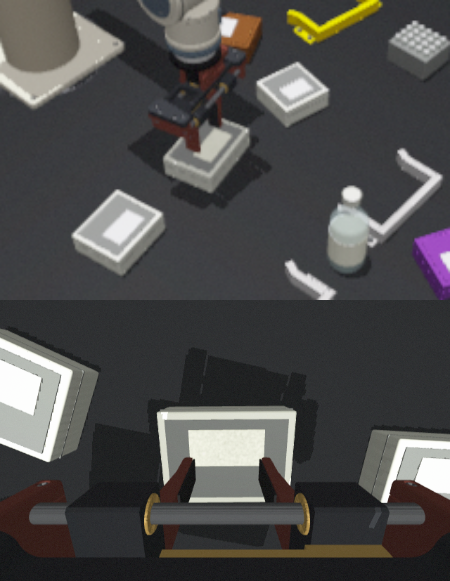

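```bash
python3 - <<'E'
from h import *
o=ctrl.get_obs()
c=ctrl.camera_params("scene");f=200/np.tan(np.radians(c["vfov"]/2))
def pj(p):
    q=c["R"]@np.array(p,float)+c["t"]; return (q[:2]/q[2]*f+[c["cx"],c["cy"]]).round(1)
for z in (21,38,50): print(z,"L",pj([411,38,z]),"R",pj([425,-28,z]))
print("front edge",cast("wrist",[[160/450*640,112*400/281],[295/450*640,110*400/281]],38,o))
s=ctrl.get_image("scene")[...,::-1];cv2.imwrite("pics/s5.png",cv2.resize(s[130:210,250:330],(640,640),interpolation=cv2.INTER_CUBIC)[:600])
E
```

```text
21 L [294.9 172. ] R [283.2 186.1]
38 L [294.6 168.1] R [282.7 182.2]
50 L [294.3 165.4] R [282.3 179.5]
front edge [[453.43228452  71.8273654 ]
 [479.04973923 -41.01910506]]
```

View pics/s5.png

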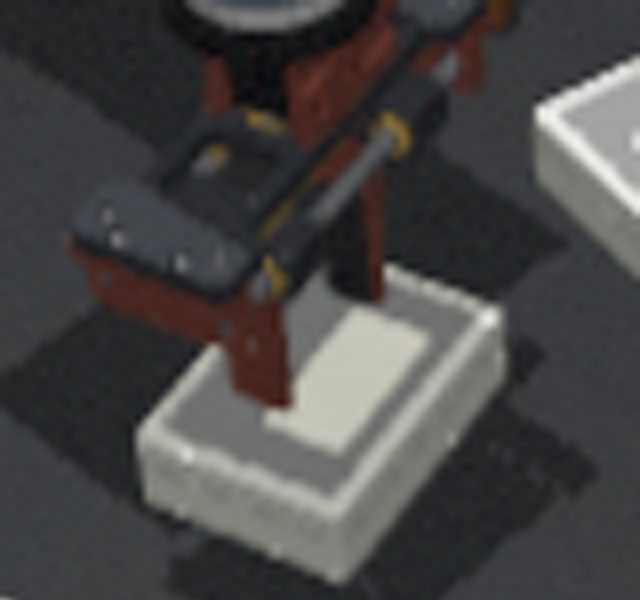

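The fingers were hovering over the lid: their tips are at about z≈42 mm in the scene view while the TCP reads z=21. When open they sit about 20 mm behind the TCP, so I need to go about 20 mm lower.

```bash
python3 -m pendant '{"grip":[0.25,0.25,0.25,0.25,0.25,0.25,0.25,0.25],"linear":[[0,0,-10],[-29,0,0],[-29,0,0],[0,0,0],[0,0,0],[0,0,9],[0,0,4],[0,0,4]],"angular":[[0,0,0],[0,0,0],[0,0,0],[0,0,0],[0,0,0],[0,0,0],[0,0,0],[0,0,0]]}'; python3 - <<'E'
from h import *
o=ctrl.get_obs();print(o["ee_pos"],o["orientation"],o["ft_force"],o["qpos"])
E
```

```text
t: 8.12
ee_pos: [360.8, -7.3, 13.4]
orientation: [3.124, 0.327, 0.001]
ft_force: [-0.6, -0.0, -0.3]
width: 54.7
grasp_force: 0.0
[360.75795045  -7.34008859  13.37808079] [3.12440912e+00 3.27466665e-01 7.22906862e-04] [-0.64543308 -0.03074544 -0.27692087] [-5.33321312e-02  4.23348061e-01  2.29362503e+00  8.74344807e-06
  4.24154117e-01  1.30860046e+00]
```

```bash
python3 -m pendant '{"grip":[0.25,0.25,0.25,0.25,0.25],"linear":[[0,0,4],[0,0,4],[0,0,4],[0,0,0],[0,0,0]],"angular":[[0,0,0],[0,0,0],[0,0,0],[0,0,0],[0,0,0]]}';python3 -m pendant '{"grip":[0.25,0.25,0.25,0.25,0.25,0.25],"linear":[[8,0,0],[8,0,0],[8,0,0],[8,0,0],[8,0,0],[8,0,0]],"angular":[[0,0,0],[0,0,0],[0,0,0],[0,0,0],[0,0,0],[0,0,0]]}'; python3 - <<'E'
from h import *
o=ctrl.get_obs();w=ctrl.get_image("wrist")[...,::-1]
cv2.imwrite("pics/w6.png",w)
hsv=cv2.cvtColor(w,cv2.COLOR_BGR2HSV);m=((hsv[...,1]<50)&(hsv[...,2]>95)).astype(np.uint8)
for c in cv2.findContours(m,cv2.RETR_EXTERNAL,cv2.CHAIN_APPROX_NONE)[0]:
    b=cv2.boundingRect(c)
    if cv2.contourArea(c)>300: print(b,rect(cast("wrist",c,38,o)))
print(o["ee_pos"])
E
```

```text
t: 8.53
ee_pos: [359.7, -7.3, 1.4]
orientation: [-3.124, -0.327, 0.001]
ft_force: [0.1, 1.4, 0.2]
width: 54.9
grasp_force: 0.0
t: 9.03
ee_pos: [407.5, 2.8, 1.7]
orientation: [-3.124, -0.328, 0.001]
ft_force: [-4.1, -1.6, 3.7]
width: 54.7
grasp_force: 2.2
(555, 176, 85, 108) [ 448.5 -150.    81.5   43.9   28.4]
(201, 57, 246, 171) [462.5  14.9  89.  120.5  11.9]
(0, 29, 115, 197) [433.3 162.   55.3  95.8  76.6]
[407.51723886   2.81413917   1.71949645]
```

```bash
python3 -m pendant '{"grip":[0.25,0.25,0.25,0.25,0.25,0.25,0.25,0.25,0.25,0.25,0.25,0.25],"linear":[[11,0,0],[11,0,0],[11,0,0],[11,0,0],[11,0,0],[11,0,0],[11,0,0],[11,0,0],[11,0,0],[9,0,0],[5,0,0],[2,0,0]],"angular":[[0,0,0],[0,0,0],[0,0,0],[0,0,0],[0,0,0],[0,0,0],[0,0,0],[0,0,0],[0,0,0],[0,0,0],[0,0,0],[0,0,0]]}'; python3 -m pendant '{"grip":[0.25,0.25,0.25,0.25,0.25,0.25,0.25,0.25,0.25,0.25,0.25,0.25],"linear":[[-20,0,0],[-10,0,-20],[0,0,-35],[0,0,-35],[0,0,-30],[0,0,0],[0,0,0],[0,0,0],[0,0,0],[0,0,0],[0,0,0],[0,0,0]],"angular":[[0,0,0],[0,0,-0.12],[0,0,-0.124],[0,0,-0.124],[0,0,-0.124],[0,0,-0.124],[0,0,-0.124],[0,0,-0.124],[0,0,-0.124],[0,0,-0.124],[0,0,-0.124],[0,0,-0.124]]}'; cat > look.py <<'E'
from h import *
import sys
o=ctrl.get_obs();w=ctrl.get_image("wrist")[...,::-1]
cv2.imwrite(sys.argv[1],w)
hsv=cv2.cvtColor(w,cv2.COLOR_BGR2HSV);m=((hsv[...,1]<50)&(hsv[...,2]>95)).astype(np.uint8)
for c in cv2.findContours(m,cv2.RETR_EXTERNAL,cv2.CHAIN_APPROX_NONE)[0]:
    b=cv2.boundingRect(c)
    if cv2.contourArea(c)>300: print(b,rect(cast("wrist",c,38,o)))
print(o["ee_pos"].round(1),o["orientation"].round(3),"yaw",2*np.arctan2(o["orientation"][1],o["orientation"][0]),o["t"])
E
python3 look.py pics/w7.png
```

```text
t: 10.08
ee_pos: [520.3, 26.6, 1.7]
orientation: [3.124, 0.328, 0.0]
ft_force: [-4.4, -2.4, 3.3]
width: 54.8
grasp_force: 2.2
t: 11.08
ee_pos: [490.6, 20.2, 122.0]
orientation: [2.216, 2.225, 0.002]
ft_force: [0.9, -0.6, -0.1]
width: 55.2
grasp_force: 0.0
(245, 319, 72, 37) [ 4.422e+02 -1.498e+02  8.260e+01  4.940e+01  1.000e-01]
(552, 306, 52, 9) [ 7.747e+02 -1.129e+02  5.750e+01  1.040e+01  1.000e-01]
(213, 305, 220, 13) [ 4.911e+02 -1.147e+02  2.430e+02  1.560e+01  1.000e-01]
(42, 305, 53, 13) [ 2.085e+02 -1.151e+02  5.690e+01  1.550e+01  1.000e-01]
(495, 254, 60, 35) [709.6 -56.8  27.4  77.   58.6]
(509, 187, 131, 94) [759.  -21.4  65.3 169.5  73.2]
(351, 101, 111, 137) [573.4  38.8  92.5 123.5  12. ]
(477, 0, 138, 172) [684.5 115.6 145.3  93.5  89. ]
(199, 0, 118, 60) [434.4 174.   46.9  92.6  77. ]
[490.6  20.2 122. ] [2.216e+00 2.225e+00 2.000e-03] yaw 1.5747412818134243 11.0833
```

```bash
python3 -m pendant '{"grip":[0.25,0.25,0.25,0.25,0.25,0.25,0.25,0.25,0.25,0.25],"linear":[[-27,28,0],[-27,28,0],[-26,28,0],[0,0,0],[0,0,30],[0,0,30],[0,0,30],[0,0,25],[0,0,5],[0,0,0]],"angular":[[0,0,0],[0,0,0],[0,0,0],[0,0,0],[0,0,0],[0,0,0],[0,0,0],[0,0,0],[0,0,0],[0,0,0]]}'; python3 -m pendant '{"grip":[0.25,0.25,0.25,0.25,0.25,0.25,0.25,0.25,0.25,0.25,0.25],"linear":[[10,0,0],[10,0,0],[8,0,0],[8,0,0],[8,0,0],[8,0,0],[8,0,0],[8,0,0],[8,0,0],[4,0,0],[0,0,0]],"angular":[[0,0,0],[0,0,0],[0,0,0],[0,0,0],[0,0,0],[0,0,0],[0,0,0],[0,0,0],[0,0,0],[0,0,0],[0,0,0]]}'; python3 look.py pics/w8.png
```

```text
t: 11.97
ee_pos: [572.4, -59.6, 0.2]
orientation: [-2.224, -2.216, 0.003]
ft_force: [0.9, -0.7, 0.9]
width: 54.8
grasp_force: 0.0
t: 12.88
ee_pos: [574.1, 21.3, 1.6]
orientation: [-2.223, -2.22, -0.001]
ft_force: [0.5, -0.6, -0.4]
width: 54.7
grasp_force: 0.0
(504, 233, 136, 55) [722.7   5.8  33.2  84.   64.2]
(460, 0, 180, 205) [708.2  82.2 118.7  63.7  51.8]
(257, 0, 190, 227) [587.1  91.2 112.7  89.2  89.9]
[574.1  21.3   1.6] [-2.223e+00 -2.220e+00 -1.000e-03] yaw -4.713858145728458 12.8833
```

```bash
python3 -m pendant '{"grip":[0.25,0.25,0.25,0.25,0.25,0.25,0.25],"linear":[[7,0,0],[8,0,0],[8,0,0],[7,0,0],[4,0,0],[1,0,0],[0,0,0]],"angular":[[0,0,0],[0,0,0],[0,0,0],[0,0,0],[0,0,0],[0,0,0],[0,0,0]]}'; python3 -m pendant '{"grip":[0.25,0.25,0.25,0.25,0.25,0.25,0.25,0.25,0.25,0.25,0.25],"linear":[[-20,0,0],[0,0,-35],[0,0,-35],[0,0,-35],[0,0,-35],[0,0,-30],[30,-32,0],[30,-32,0],[0,-32,0],[0,0,0],[0,0,0]],"angular":[[0,0,0],[0,0,0],[0,0,0],[0,0,0],[0,0,0],[0,0,0],[0,0,0],[0,0,0],[0,0,0],[0,0,0],[0,0,0]]}'; python3 look.py pics/w9.png
```

```text
t: 13.52
ee_pos: [574.0, 55.7, 1.6]
orientation: [-2.223, -2.22, -0.0]
ft_force: [-0.2, 0.0, 1.0]
width: 54.9
grasp_force: 0.0
t: 14.43
ee_pos: [480.4, 92.5, 172.1]
orientation: [2.222, 2.22, 0.001]
ft_force: [0.2, -0.1, 0.2]
width: 54.7
grasp_force: 0.0
(255, 331, 66, 25) [ 431.6 -131.4   39.5   89.4   89.8]
(485, 232, 73, 57) [731.7  -5.3  45.4 106.6  61.8]
(0, 163, 49, 125) [120.6  30.5 172.1  57.   73.2]
(375, 92, 91, 111) [584.3 129.4 121.8  95.1  90. ]
(460, 65, 105, 154) [688.5 132.6 167.3  90.   88.5]
(235, 25, 100, 110) [438.9 200.1  90.2  89.6  76.7]
(57, 5, 58, 66) [241.5 242.   34.4  50.2  25.8]
[480.4  92.5 172.1] [2.222e+00 2.220e+00 1.000e-03] yaw 1.5699103192829311 14.4333
```

```bash
python3 - <<'E'
from h import *
o=ctrl.get_obs();w=cv2.imread("pics/w9.png");hsv=cv2.cvtColor(w,cv2.COLOR_BGR2HSV);m=((hsv[...,1]<50)&(hsv[...,2]>150)).astype(np.uint8)
for c in cv2.findContours(m,cv2.RETR_EXTERNAL,cv2.CHAIN_APPROX_NONE)[0]:
    b=cv2.boundingRect(c)
    if cv2.contourArea(c)>300 and b[0]>440 and b[1]<100:
        a=cv2.approxPolyDP(c,1.5,True).reshape(-1,2); print(np.c_[a,cast("wrist",a,24,o)].round().astype(int).tolist())
E
```

```text
[[547, 66, 725, 217], [505, 66, 680, 217], [502, 75, 678, 208], [492, 69, 666, 214], [486, 78, 661, 205], [500, 88, 678, 195], [551, 89, 734, 194], [552, 92, 736, 191], [528, 203, 734, 62], [480, 202, 675, 64], [466, 209, 659, 55], [468, 216, 662, 46], [478, 212, 674, 51], [479, 217, 676, 44], [516, 217, 722, 44], [518, 211, 723, 52], [535, 210, 744, 53], [564, 82, 747, 201], [562, 78, 744, 205], [546, 78, 726, 205]]
```

```bash
python3 -m pendant '{"grip":[0.25,0.25,0.25,0.25,0.25,0.25,0.25,0.25,0.25,0.25,0.25,0.25],"linear":[[0,0,0],[0,0,0],[0,0,0],[0,0,0],[0,0,0],[0,0,0],[0,0,0],[0,0,0],[0,0,0],[0,0,0],[0,0,0],[0,0,0]],"angular":[[0,0,0.122],[0,0,0.122],[0,0,0.122],[0,0,0.122],[0,0,0.122],[0,0,0.122],[0,0,0.122],[0,0,0.122],[0,0,0.122],[0,0,0.122],[0,0,0.122],[0,0,0.122]]}'; python3 -m pendant '{"grip":[0.25,0.25,0.25,0.25,0.25,0.25,0.25,0.25,0.25,0.25,0.25],"linear":[[0,0,0],[17,-18,0],[17,-18,0],[0,0,0],[0,0,35],[0,0,35],[0,0,35],[0,0,35],[0,0,25],[0,0,5],[0,0,0]],"angular":[[0,0,0.122],[0,0,0],[0,0,0],[0,0,0],[0,0,0],[0,0,0],[0,0,0],[0,0,0],[0,0,0],[0,0,0],[0,0,0]]}'; python3 look.py pics/w10.png
```

```text
t: 15.48
ee_pos: [483.3, 91.8, 171.8]
orientation: [-3.138, -0.153, -0.002]
ft_force: [0.3, -0.9, 0.3]
width: 54.7
grasp_force: 0.0
t: 16.4
ee_pos: [515.4, 126.8, -0.0]
orientation: [3.141, -0.028, -0.005]
ft_force: [-0.1, -0.1, -0.3]
width: 55.0
grasp_force: 0.0
(245, 319, 47, 37) [453.3 163.8  25.1  33.4  76.7]
(187, 17, 257, 187) [587.5 129.3 120.7  89.1  89.9]
[515.4 126.8  -0. ] [ 3.141 -0.028 -0.005] yaw -0.018002617732079732 16.4
```

```bash
python3 -m pendant '{"grip":[0.25,0.25,0.25,0.25,0.25,0.25,0.25,0.25,0.25,0.25,0.25,0.25],"linear":[[8,-2,0],[9,0,0],[9,0,0],[9,0,0],[9,0,0],[9,0,0],[9,0,0],[9,0,0],[9,0,0],[9,0,0],[9,0,0],[5,0,0]],"angular":[[0,0,0],[0,0,0],[0,0,0],[0,0,0],[0,0,0],[0,0,0],[0,0,0],[0,0,0],[0,0,0],[0,0,0],[0,0,0],[0,0,0]]}'; python3 look.py pics/w11.png; python3 -m pendant '{"grip":[0.25,0.25,0.25,0.25,0.25],"linear":[[4,0,0],[4,0,0],[4,0,0],[3,0,0],[0,0,0]],"angular":[[0,0,0],[0,0,0],[0,0,0],[0,0,0],[0,0,0]]}'
```

```text
t: 17.45
ee_pos: [620.9, 127.9, 1.7]
orientation: [-3.141, 0.027, -0.002]
ft_force: [-5.0, 0.7, 3.6]
width: 54.8
grasp_force: 2.4
(164, 15, 312, 213) [686.1 129.5 154.8 107.2  89. ]
(512, 0, 128, 119) [716.9  -1.3  69.6  53.2  89. ]
[620.9 127.9   1.7] [-3.141e+00  2.700e-02 -2.000e-03] yaw 6.265825060367948 17.45
t: 17.92
ee_pos: [630.9, 127.5, 1.3]
orientation: [3.141, -0.027, -0.011]
ft_force: [-13.2, 0.4, 9.6]
width: 54.6
grasp_force: 6.3
```

```bash
python3 -m pendant '{"grip":[0.25,0.25,0.25,0.25],"linear":[[3,0,0],[3,0,0],[3,0,0],[0,0,0]],"angular":[[0,0,0],[0,0,0],[0,0,0],[0,0,0]]}'; python3 -m pendant '{"grip":[0.25,0.25,0.25,0.25,0.25,0.25,0.25,0.25],"linear":[[-25,0,0],[-20,0,-20],[0,0,-35],[0,0,-35],[0,0,-35],[0,0,-30],[0,0,0],[0,0,0]],"angular":[[0,0,0],[0,0,0],[0,0,0],[0,0,0],[0,0,0],[0,0,0],[0,0,0],[0,0,0]]}'; python3 look.py pics/w12.png;
```

```text
t: 18.25
ee_pos: [630.6, 127.3, 0.8]
orientation: [3.139, -0.027, -0.039]
ft_force: [-38.0, 1.3, 30.9]
width: 54.8
grasp_force: 19.8
t: 18.92
ee_pos: [600.4, 128.6, 159.1]
orientation: [-3.14, 0.027, -0.01]
ft_force: [-0.4, 0.2, -0.5]
width: 54.9
grasp_force: 0.0
(250, 319, 54, 27) [412.4 192.4  62.4  42.1  77.6]
(268, 265, 44, 24) [486.7 172.1  52.9  31.2  89. ]
(527, 264, 29, 25) [ 481.8 -130.2   32.7   33.2    0.8]
(593, 256, 43, 26) [ 494.3 -220.3   64.9   13.    61.2]
(18, 204, 81, 70) [540.2 439.8  81.   85.7  86.8]
(238, 45, 168, 102) [691.4 129.4 166.1  97.9  89. ]
(422, 14, 218, 107) [715.  -82.4  97.6 221.3   2.5]
[600.4 128.6 159.1] [-3.14   0.027 -0.01 ] yaw 6.266042716839667 18.9167
```

View pics/w12.png

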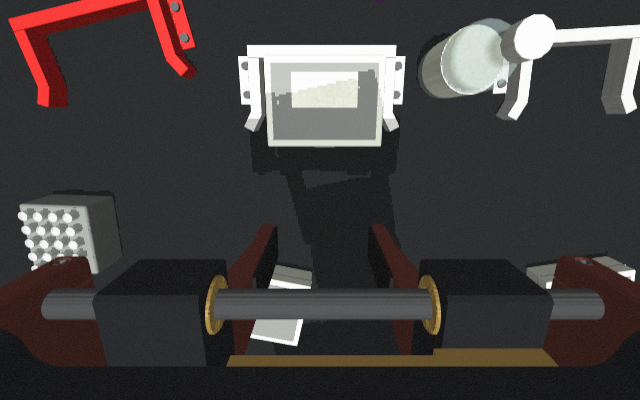

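Picture: the wide box sits in its dock against the back bar (row ~55), square between the walls, and the push stopped hard at 38 N. Now the narrow box.

```bash
python3 -m pendant '{"grip":[0.25,0.25,0.25,0.25,0.25,0.25,0.25,0.25,0.25,0.25,0.25],"linear":[[0,0,0],[0,0,0],[-34,-4.6,0],[-34,-4.6,0],[-34,-4.6,0],[-34,-4.6,0],[-34,-4.6,0],[-34,-4.6,0],[-34,-4.6,0],[0,0,0],[0,0,0]],"angular":[[0,0,0.107],[0,0,0.107],[0,0,0],[0,0,0],[0,0,0],[0,0,0],[0,0,0],[0,0,0],[0,0,0],[0,0,0],[0,0,0]]}'; python3 look.py pics/w13.png
```

```text
t: 19.88
ee_pos: [371.9, 214.1, 155.4]
orientation: [3.12, -0.358, -0.003]
ft_force: [0.7, 0.3, -0.1]
width: 55.3
grasp_force: 0.0
(550, 298, 55, 22) [145.1 -57.9  68.1  30.4  76.8]
(213, 293, 220, 27) [220.9 250.  272.5  37.5  76.8]
(41, 293, 55, 26) [293.2 555.4  72.8  35.9  76.8]
(308, 270, 41, 19) [256.3 235.   48.6  24.5  76.8]
(277, 73, 90, 91) [438.4 200.4  89.6  89.5  76.9]
(7, 13, 109, 107) [542.4 437.3  79.8  88.8  86.6]
(631, 6, 9, 88) [ 431.  -110.6   80.     7.2    3.4]
[371.9 214.1 155.4] [ 3.12e+00 -3.58e-01 -3.00e-03] yaw -0.22862679191942065 19.8833
```

```bash
python3 -m pendant '{"grip":[0.25,0.25,0.25,0.25,0.25,0.25,0.25,0.25,0.25,0.25,0.25,0.25],"linear":[[0,-1.8,35],[0,0,35],[0,0,35],[0,0,35],[0,0,10],[0,0,4],[0,0,0],[6,0,0],[8,0,0],[10,0,0],[10,0,0],[10,0,0]],"angular":[[0,0,0],[0,0,0],[0,0,0],[0,0,0],[0,0,0],[0,0,0],[0,0,0],[0,0,0],[0,0,0],[0,0,0],[0,0,0],[0,0,0]]}'; python3 -m pendant '{"grip":[0.25,0.25,0.25,0.25,0.25,0.25,0.25,0.25,0.25,0.25,0.25,0.25],"linear":[[10,0,0],[10,0,0],[10,0,0],[10,0,0],[10,0,0],[10,0,0],[10,0,0],[10,0,0],[10,0,0],[8,0,0],[4,0,0],[0,0,0]],"angular":[[0,0,0],[0,0,0],[0,0,0],[0,0,0],[0,0,0],[0,0,0],[0,0,0],[0,0,0],[0,0,0],[0,0,0],[0,0,0],[0,0,0]]}'; python3 look.py pics/w14.png
```

```text
t: 20.93
ee_pos: [418.6, 205.7, 3.7]
orientation: [-3.12, 0.363, -0.002]
ft_force: [-2.6, 0.7, 2.1]
width: 55.0
grasp_force: 1.4
t: 21.93
ee_pos: [517.8, 182.3, 2.7]
orientation: [-3.12, 0.363, -0.002]
ft_force: [1.0, 0.1, 0.1]
width: 55.0
grasp_force: 0.0
(551, 302, 53, 16) [438.1  37.7  32.5  10.9  76.7]
(213, 301, 220, 17) [475.2 193.3 137.4  11.7  76.7]
(41, 299, 54, 19) [512.6 349.1  32.6  13.1  76.7]
(236, 56, 180, 170) [572.7 168.5  88.9  88.8  76.7]
(250, 0, 147, 32) [633.3 155.6  68.7  13.1  76.7]
[517.8 182.3   2.7] [-3.12e+00  3.63e-01 -2.00e-03] yaw 6.051435229105958 21.9333
```

```bash
python3 -m pendant '{"grip":[0.25,0.25,0.25,0.25,0.25,0.25,0.25,0.25,0.25,0.25,0.25,0.25],"linear":[[-25,0,0],[0,0,-35],[0,0,-35],[0,0,-35],[0,0,-15],[0,0,0],[0,0,0],[0,0,0],[0,0,0],[0,0,0],[0,0,0],[0,0,0]],"angular":[[0,0,0],[0,0,-0.12],[0,0,-0.12],[0,0,-0.12],[0,0,-0.12],[0,0,-0.12],[0,0,-0.12],[0,0,-0.12],[0,0,-0.12],[0,0,-0.12],[0,0,-0.12],[0,0,-0.12]]}'; python3 -m pendant '{"grip":[0.25,0.25,0.25,0.25,0.25,0.25,0.25,0.25,0.25],"linear":[[0,0,0],[0,0,0],[0,0,0],[0,0,0],[20,27,0],[21,27,0],[21,26,0],[0,0,0],[0,0,0]],"angular":[[0,0,-0.12],[0,0,-0.12],[0,0,-0.12],[0,0,-0.12],[0,0,0],[0,0,0],[0,0,0],[0,0,0],[0,0,0]]}';python3 look.py pics/w15.png
```

```text
t: 22.98
ee_pos: [491.6, 188.2, 122.7]
orientation: [2.682, 1.636, 0.0]
ft_force: [0.3, -0.8, 0.3]
width: 54.8
grasp_force: 0.0
t: 23.73
ee_pos: [572.5, 250.8, 122.3]
orientation: [2.222, 2.22, 0.0]
ft_force: [-0.8, -0.3, -0.3]
width: 55.0
grasp_force: 0.0
(550, 298, 55, 21) [854.7 118.8  25.8  60.7  89.9]
(213, 298, 220, 56) [572.   95.5  73.7 243.2  89.9]
(41, 298, 59, 21) [292.3 120.1  25.8  65.6  89.9]
(392, 210, 92, 61) [690.5 203.4  92.1  65.5  11.7]
(276, 210, 93, 79) [574.6 180.5  92.4  90.9  77.5]
(0, 194, 19, 34) [258.  231.   36.3  17.3  73.2]
(232, 0, 104, 32) [539.7 405.6  23.   86.1  89.9]
[572.5 250.8 122.3] [2.222 2.22  0.   ] yaw 1.5700189950864407 23.7333
```

```bash
python3 -m pendant '{"grip":[0.25,0.25,0.25,0.25,0.25,0.25,0.25,0.25,0.25,0.25,0.25,0.25],"linear":[[0,0,35],[0,0,35],[0,0,35],[0,0,12],[0,0,3],[0,0,0],[-10,0,0],[-8,0,0],[-8,0,0],[-8,0,0],[-8,0,0],[-8,0,0]],"angular":[[0,0,0],[0,0,0],[0,0,0],[0,0,0],[0,0,0],[0,0,0],[0,0,0],[0,0,0],[0,0,0],[0,0,0],[0,0,0],[0,0,0]]}'; python3 -m pendant '{"grip":[0.25,0.25,0.25,0.25,0.25,0.25,0.25,0.25,0.25,0.25,0.25,0.25],"linear":[[-10,0,0],[-10,0,0],[-10,0,0],[-10,0,0],[-10,0,0],[-10,0,0],[-10,0,0],[-10,0,0],[-10,0,0],[-10,0,0],[-10,0,0],[-10,0,0]],"angular":[[0,0,0],[0,0,0],[0,0,0],[0,0,0],[0,0,0],[0,0,0],[0,0,0],[0,0,0],[0,0,0],[0,0,0],[0,0,0],[0,0,0]]}'
python3 - <<'E'
from h import *
t=ctrl.get_image("top");hsv=cv2.cvtColor(t,cv2.COLOR_RGB2HSV)
s=ctrl.get_image("scene")[...,::-1]
cv2.imwrite("pics/c16.png",np.vstack([cv2.resize(t[110:310,190:430][...,::-1],(360,300)),cv2.resize(s[80:280,200:440],(360,300))]))
E
```

```text
t: 24.78
ee_pos: [572.4, 199.2, 3.4]
orientation: [2.224, 2.218, 0.002]
ft_force: [0.1, 2.8, 1.4]
width: 54.9
grasp_force: 1.4
t: 25.78
ee_pos: [571.6, 79.0, 2.6]
orientation: [-2.224, -2.219, 0.0]
ft_force: [-0.7, 2.7, 2.3]
width: 54.7
grasp_force: 1.4
```

View pics/c16.png

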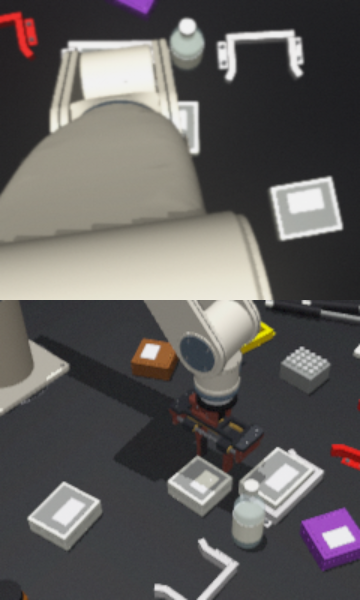

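Last picture: the narrow box is square against the fingers, has passed the docked wide box, and has a clear way to the right. Continuing.

```bash
python3 -m pendant '{"grip":[0.25,0.25,0.25,0.25,0.25,0.25,0.25,0.25,0.25,0.25,0.25,0.25],"linear":[[-10,0,0],[-10,0,0],[-10,0,0],[-10,0,0],[-10,0,0],[-10,0,0],[-10,0,0],[-10,0,0],[-10,0,0],[-10,0,0],[-10,0,0],[-5,0,0]],"angular":[[0,0,0],[0,0,0],[0,0,0],[0,0,0],[0,0,0],[0,0,0],[0,0,0],[0,0,0],[0,0,0],[0,0,0],[0,0,0],[0,0,0]]}'; python3 -m pendant '{"grip":[0.25,0.25,0.25,0.25,0.25,0.25,0.25,0.25,0.25,0.25,0.25,0.25],"linear":[[0,0,0],[25,0,0],[0,0,-35],[0,0,-35],[0,0,-35],[0,0,-35],[0,0,-20],[-5,-30,0],[-5,-30,0],[-5,-30,0],[0,0,0],[0,0,0]],"angular":[[0,0,0],[0,0,0],[0,0,0],[0,0,0],[0,0,0],[0,0,0],[0,0,0],[0,0,0.12],[0,0,0.12],[0,0,0.12],[0,0,0.12],[0,0,0.12]]}'
```

```text
t: 26.88
ee_pos: [571.5, -36.5, 2.7]
orientation: [2.224, 2.218, -0.0]
ft_force: [-0.9, 0.8, -1.0]
width: 54.4
grasp_force: 0.5
t: 27.88
ee_pos: [479.0, -13.7, 163.0]
orientation: [-2.784, -1.455, 0.001]
ft_force: [0.6, -0.4, 0.2]
width: 55.1
grasp_force: 0.0
```

```bash
python3 -m pendant '{"grip":[0.25,0.25,0.25,0.25,0.25,0.25,0.25,0.25,0.25,0.25],"linear":[[0,20,0],[0,20,0],[0,20,0],[0,20,0],[0,20,0],[0,0,0],[0,0,0],[0,0,0],[0,0,0],[0,0,0]],"angular":[[0,0,0.12],[0,0,0.12],[0,0,0.12],[0,0,0.12],[0,0,0.12],[0,0,0.12],[0,0,0.12],[0,0,0.12],[0,0,0],[0,0,0]]}'; python3 look.py pics/w17.png; python3 - <<'E'
from h import *
o=ctrl.get_obs();w=cv2.imread("pics/w17.png");hsv=cv2.cvtColor(w,cv2.COLOR_BGR2HSV);m=((hsv[...,1]<50)&(hsv[...,2]>150)).astype(np.uint8)
for c in cv2.findContours(m,cv2.RETR_EXTERNAL,cv2.CHAIN_APPROX_NONE)[0]:
    b=cv2.boundingRect(c)
    if cv2.contourArea(c)>200 and b[1]<150:
        a=cv2.approxPolyDP(c,1.5,True).reshape(-1,2); print(b,np.c_[a,cast("wrist",a,24,o)].round().astype(int).tolist())
E
```

```text
t: 28.72
ee_pos: [546.4, -87.3, 162.7]
orientation: [3.141, 0.02, 0.0]
ft_force: [-0.8, 0.2, 0.3]
width: 54.9
grasp_force: 0.0
(214, 305, 219, 10) [381.6 -88.7  13.3 277.8   0.7]
(388, 222, 70, 50) [ 468.9 -207.2   60.5   79.9    8.6]
(554, 167, 63, 65) [ 532.  -377.5   59.3   73.5   84.7]
(287, 108, 85, 85) [581.3 -92.5  89.3  90.2  89.8]
(418, 0, 29, 69) [ 696.5 -191.1   60.    24.8    2.3]
(303, 0, 27, 72) [693.6 -78.3  62.7  25.1   1. ]
(31, 0, 242, 94) [681.2  82.8  83.6 238.1   0.7]
[546.4 -87.3 162.7] [3.141 0.02  0.   ] yaw 0.012709666603925023 28.7167
(287, 108, 85, 85) [[288, 108, 626, -48], [289, 190, 534, -47], [367, 191, 534, -139], [371, 110, 625, -138]]
(425, 0, 22, 67) [[446, 0, 731, -207], [441, 2, 729, -202], [439, 0, 731, -200], [428, 0, 731, -189], [425, 49, 687, -191], [433, 66, 671, -201], [442, 61, 675, -210], [435, 42, 693, -200], [437, 39, 696, -202], [443, 39, 696, -208]]
(303, 0, 27, 70) [[303, 0, 729, -65], [305, 43, 691, -66], [318, 44, 690, -80], [318, 49, 685, -80], [311, 64, 671, -73], [320, 69, 666, -82], [329, 51, 684, -91], [328, 0, 730, -89], [315, 0, 730, -77], [312, 6, 724, -74], [309, 6, 724, -71], [306, 0, 729, -68]]
(193, 0, 70, 52) [[198, 50, 683, 44], [211, 51, 682, 31], [211, 22, 709, 29], [227, 30, 702, 13], [240, 29, 703, 0], [252, 22, 709, -13], [260, 9, 721, -22], [262, 0, 729, -24], [193, 0, 728, 45], [196, 12, 718, 43]]
(174, 0, 26, 78) [[174, 0, 728, 64], [180, 59, 674, 64], [190, 76, 658, 55], [193, 77, 657, 52], [199, 71, 663, 45], [190, 56, 677, 53], [185, 0, 728, 53]]
(32, 0, 144, 92) [[32, 0, 726, 205], [42, 47, 684, 205], [38, 68, 663, 214], [48, 73, 659, 205], [51, 65, 667, 200], [57, 87, 645, 199], [175, 91, 642, 73], [166, 0, 728, 71]]
```

```bash
python3 -m pendant '{"grip":[0.25,0.25,0.25,0.25,0.25,0.25,0.25,0.25,0.25,0.25,0.25,0.25],"linear":[[0,-20,0],[0,-20,0],[0,-20,0],[0,0,0],[0,0,0],[0,0,0],[0,0,0],[0,0,0],[0,0,0],[0,0,0],[0,0,0],[0,0,0]],"angular":[[0,0,-0.12],[0,0,-0.12],[0,0,-0.12],[0,0,-0.12],[0,0,-0.12],[0,0,-0.12],[0,0,-0.12],[0,0,-0.12],[0,0,-0.12],[0,0,-0.12],[0,0,-0.12],[0,0,-0.12]]}';python3 -m pendant '{"grip":[0.25,0.25,0.25,0.25],"linear":[[0,0,0],[0,0,35],[0,0,35],[0,0,0]],"angular":[[0,0,-0.12],[0,0,0],[0,0,0],[0,0,0]]}'
```

```text
t: 29.77
ee_pos: [538.8, -28.1, 162.8]
orientation: [2.343, 2.093, 0.0]
ft_force: [0.4, 0.1, 0.3]
width: 54.8
grasp_force: 0.0
t: 30.1
ee_pos: [534.6, -27.8, 87.8]
orientation: [-2.215, -2.218, 0.009]
ft_force: [-1.8, -0.2, -0.1]
width: 54.6
grasp_force: 0.0
```

```bash
python3 -m pendant '{"grip":[0.25,0.25,0.25,0.25,0.25,0.25,0.25,0.25,0.25],"linear":[[3,23,0],[3,23,0],[0,0,0],[0,0,30],[0,0,30],[0,0,26],[0,0,5],[0,0,0],[0,0,0]],"angular":[[0,0,0],[0,0,0],[0,0,0],[0,0,0],[0,0,0],[0,0,0],[0,0,0],[0,0,0],[0,0,0]]}';python3 -m pendant '{"grip":[0.25,0.25,0.25,0.25,0.25,0.25,0.25,0.25,0.25,0.25],"linear":[[-6,0,0],[-8,0,0],[-8,0,0],[-8,0,0],[-8,0,0],[-8,0,0],[-8,0,0],[-6,0,0],[-5,0,0],[0,0,0]],"angular":[[0,0,0],[0,0,0],[0,0,0],[0,0,0],[0,0,0],[0,0,0],[0,0,0],[0,0,0],[0,0,0],[0,0,0]]}'
```

```text
t: 30.85
ee_pos: [585.4, -22.3, 3.0]
orientation: [2.222, 2.22, 0.001]
ft_force: [0.0, 0.2, -0.4]
width: 54.7
grasp_force: 0.0
t: 31.68
ee_pos: [584.5, -88.6, 1.5]
orientation: [2.224, 2.218, -0.001]
ft_force: [-0.6, 0.7, -0.3]
width: 55.1
grasp_force: 0.0
```

```bash
python3 -m pendant '{"grip":[0.25,0.25,0.25,0.25,0.25,0.25,0.25,0.25,0.25,0.25,0.25,0.25],"linear":[[25,0,0],[0,0,-35],[0,0,-35],[0,0,-35],[0,0,-35],[0,-30,-20],[0,0,0],[0,0,0],[0,0,0],[0,0,0],[0,0,0],[0,0,0]],"angular":[[0,0,0],[0,0,0],[0,0,0],[0,0,0],[0,0,0],[0,0,0.12],[0,0,0.12],[0,0,0.12],[0,0,0.12],[0,0,0.12],[0,0,0.12],[0,0,0.12]]}';python3 -m pendant '{"grip":[0.25,0.25,0.25,0.25,0.25,0.25,0.25,0.25],"linear":[[0,0,0],[0,0,0],[0,0,0],[0,0,0],[0,0,0],[0,0,0],[0,0,0],[0,0,0]],"angular":[[0,0,0.12],[0,0,0.12],[0,0,0.12],[0,0,0.12],[0,0,0.12],[0,0,0.1],[0,0,0],[0,0,0]]}'; python3 look.py pics/w18.png; python3 - <<'E'
from h import *
o=ctrl.get_obs();w=cv2.imread("pics/w18.png");hsv=cv2.cvtColor(w,cv2.COLOR_BGR2HSV);m=((hsv[...,1]<50)&(hsv[...,2]>150)).astype(np.uint8)
for c in cv2.findContours(m,cv2.RETR_EXTERNAL,cv2.CHAIN_APPROX_NONE)[0]:
    b=cv2.boundingRect(c)
    if cv2.contourArea(c)>200 and b[1]<150 and 200<b[0]<500:
        a=cv2.approxPolyDP(c,1.5,True).reshape(-1,2); print(b,np.c_[a,cast("wrist",a,24,o)].round().astype(int).tolist())
E
```

```text
t: 32.68
ee_pos: [554.4, -62.4, 161.4]
orientation: [2.938, 1.111, -0.001]
ft_force: [0.3, -0.5, -0.2]
width: 55.1
grasp_force: 0.0
t: 33.35
ee_pos: [554.5, -62.4, 161.4]
orientation: [3.141, 0.05, -0.001]
ft_force: [-0.4, 0.8, -0.2]
width: 55.1
grasp_force: 0.0
(393, 232, 83, 40) [ 475.2 -197.2   47.6   96.3    8.5]
(572, 180, 67, 63) [ 533.8 -376.5   62.    70.7   80.4]
(355, 119, 91, 85) [ 579.9 -142.8   91.6   90.3   89.9]
(450, 0, 25, 78) [ 702.7 -192.1   68.2   18.3    3.4]
(329, 0, 29, 79) [698.6 -76.4  68.9  26.6   2. ]
(221, 0, 79, 59) [705.3   4.1  50.3  76.3   1.8]
(59, 0, 167, 99) [682.7 122.3  88.  162.1   1.8]
[554.5 -62.4 161.4] [ 3.141e+00  5.000e-02 -1.000e-03] yaw 0.03206902688321391 33.35
(356, 120, 90, 84) [[362, 120, 624, -102], [356, 199, 533, -102], [433, 203, 531, -193], [445, 123, 623, -194]]
(451, 0, 23, 78) [[473, 0, 742, -204], [457, 0, 741, -189], [451, 60, 687, -191], [458, 77, 671, -201], [467, 72, 676, -209], [461, 53, 694, -200], [463, 50, 697, -202], [468, 49, 698, -207]]
(337, 0, 20, 79) [[356, 0, 738, -89], [346, 0, 738, -79], [345, 56, 687, -80], [337, 71, 673, -73], [338, 74, 670, -74], [345, 78, 666, -82], [355, 60, 684, -91]]
(330, 0, 14, 52) [[330, 0, 737, -63], [330, 51, 691, -65], [342, 51, 692, -77], [343, 0, 738, -76]]
(221, 0, 75, 58) [[224, 57, 682, 45], [236, 57, 683, 32], [236, 22, 715, 31], [249, 35, 704, 18], [257, 38, 701, 10], [272, 38, 702, -5], [283, 32, 707, -16], [289, 25, 714, -22], [294, 14, 724, -27], [295, 0, 736, -28], [293, 8, 729, -26], [291, 7, 730, -24], [292, 0, 736, -25], [229, 0, 734, 37], [228, 6, 729, 38], [222, 5, 730, 44]]
```

```bash
python3 -m pendant '{"grip":[0.25,0.25,0.25,0.25,0.25,0.25,0.25,0.25,0.25,0.25,0.25],"linear":[[-14.4,27,0],[-14.4,27,0],[-14.4,27,0],[0,0,0],[0,0,35],[0,0,35],[0,0,35],[0,0,35],[0,0,16],[0,0,4],[0,0,0]],"angular":[[0,0,0],[0,0,0],[0,0,0],[0,0,0],[0,0,0],[0,0,0],[0,0,0],[0,0,0],[0,0,0],[0,0,0],[0,0,0]]}'; python3 -m pendant '{"grip":[0.25,0.25,0.25,0.25,0.25,0.25,0.25,0.25,0.25,0.25,0.25,0.25],"linear":[[8,0,0],[9,0,0],[9,0,0],[9,0,0],[9,0,0],[9,0,0],[9,0,0],[9,0,0],[9,0,0],[9,0,0],[6,0,0],[4,0,0]],"angular":[[0,0,0],[0,0,0],[0,0,0],[0,0,0],[0,0,0],[0,0,0],[0,0,0],[0,0,0],[0,0,0],[0,0,0],[0,0,0],[0,0,0]]}'; python3 look.py pics/w19.png
```

```text
t: 34.32
ee_pos: [513.2, -143.9, 0.5]
orientation: [-3.14, -0.048, 0.004]
ft_force: [-0.1, -0.9, 0.2]
width: 54.8
grasp_force: 0.0
t: 35.32
ee_pos: [613.9, -141.6, 1.6]
orientation: [3.141, 0.045, 0.001]
ft_force: [-2.7, -0.4, 1.2]
width: 54.6
grasp_force: 1.4
(0, 123, 41, 57) [662.5  22.   20.3  34.3  75. ]
(193, 0, 266, 228) [ 682.2 -140.7  113.2  125.6    1.6]
(0, 0, 131, 111) [710.5  -9.3  49.2  69.5   1.6]
[ 613.9 -141.6    1.6] [3.141e+00 4.500e-02 1.000e-03] yaw 0.02892435513213663 35.3167
```

Low forces so far. Now the last 25–30 mm, gently, to the stop.

```bash
python3 -m pendant '{"grip":[0.25,0.25,0.25,0.25],"linear":[[6,0,0],[6,0,0],[5,0,0],[4,0,0]],"angular":[[0,0,0],[0,0,0],[0,0,0],[0,0,0]]}'; python3 -m pendant '{"grip":[0.25,0.25,0.25,0.25],"linear":[[3,0,0],[3,0,0],[2,0,0],[0,0,0]],"angular":[[0,0,0],[0,0,0],[0,0,0],[0,0,0]]}'
```

```text
t: 35.7
ee_pos: [634.6, -141.1, 1.6]
orientation: [3.141, 0.045, 0.001]
ft_force: [-1.5, -0.6, -0.4]
width: 54.5
grasp_force: 0.7
t: 36.03
ee_pos: [641.7, -140.9, 1.6]
orientation: [3.141, 0.045, -0.001]
ft_force: [-0.9, -0.0, 0.6]
width: 55.3
grasp_force: 1.1
```

```bash
python3 -m pendant '{"grip":[0.25,0.25,0.25,0.25],"linear":[[2,0,0],[2,0,0],[2,0,0],[0,0,0]],"angular":[[0,0,0],[0,0,0],[0,0,0],[0,0,0]]}'
```

```text
t: 36.37
ee_pos: [641.5, -140.7, 1.5]
orientation: [-3.14, -0.046, 0.02]
ft_force: [-21.6, -3.2, 17.0]
width: 55.3
grasp_force: 10.8
```

```bash
python3 -m pendant '{"grip":[0.25,0.25],"linear":[[3,0,0],[0,0,0]],"angular":[[0,0,0],[0,0,0]]}'; python3 -m pendant '{"grip":[0.25,0.25,0.25,0.25,0.25,0.25,0.25,0.25,0.25,0.25],"linear":[[-25,0,0],[-20,0,0],[0,0,-35],[0,0,-35],[0,0,-35],[0,0,-35],[0,0,-20],[0,0,0],[0,0,0],[0,0,0]],"angular":[[0,0,0],[0,0,0],[0,0,0],[0,0,0],[0,0,0],[0,0,0],[0,0,0],[0,0,0],[0,0,0],[0,0,0]]}'; python3 look.py pics/w20.png; python3 - <<'E'
from h import *
o=ctrl.get_obs();w=cv2.imread("pics/w20.png");hsv=cv2.cvtColor(w,cv2.COLOR_BGR2HSV);m=((hsv[...,1]<50)&(hsv[...,2]>120)).astype(np.uint8)
for c in cv2.findContours(m,cv2.RETR_EXTERNAL,cv2.CHAIN_APPROX_NONE)[0]:
    b=cv2.boundingRect(c)
    if cv2.contourArea(c)>400 and b[1]<150 and 200<b[0]<500:
        a=cv2.approxPolyDP(c,1.5,True).reshape(-1,2); print(b,np.c_[a,cast("wrist",a,38,o)].round().astype(int).tolist())
E
```

```text
t: 36.53
ee_pos: [641.4, -140.6, 1.4]
orientation: [-3.139, -0.046, 0.029]
ft_force: [-30.2, -4.4, 24.6]
width: 54.4
grasp_force: 15.3
t: 37.37
ee_pos: [605.4, -141.7, 160.9]
orientation: [-3.141, -0.045, 0.001]
ft_force: [-0.1, -0.4, 0.1]
width: 54.9
grasp_force: 0.0
(325, 319, 71, 28) [ 412.6 -194.6   42.6   88.9    7.9]
(320, 277, 57, 12) [ 481.3 -175.6   15.3   69.1    1.6]
(608, 251, 32, 33) [ 509.5 -507.5   50.9   35.9   18. ]
(501, 217, 60, 54) [ 545.7 -378.7   49.8   66.4   58.7]
(255, 37, 139, 104) [ 702.2 -139.8   98.9  137.6    1.6]
(131, 23, 94, 109) [718.4  19.3  84.6 106.6  27.9]
(0, 20, 135, 126) [701.7 123.5 149.2 119.8  88.8]
[ 605.4 -141.7  160.9] [-3.141e+00 -4.500e-02  1.000e-03] yaw -6.25445810046068 37.3667
(255, 37, 139, 103) [[255, 50, 738, -70], [258, 97, 694, -72], [269, 98, 693, -83], [269, 106, 685, -83], [263, 120, 671, -76], [270, 124, 667, -84], [279, 108, 684, -93], [276, 51, 737, -91], [280, 51, 737, -95], [284, 139, 652, -98], [366, 138, 656, -185], [370, 49, 742, -183], [373, 51, 740, -186], [371, 108, 686, -188], [379, 123, 671, -198], [387, 119, 676, -206], [380, 100, 694, -197], [382, 96, 698, -199], [391, 96, 699, -208], [393, 49, 742, -206], [383, 48, 743, -196], [383, 37, 753, -195], [266, 38, 748, -81], [266, 49, 739, -81]]
```

```bash
python3 -m pendant '{"grip":[0.25,0.25,0.25,0.25,0.25,0.25,0.25,0.25,0.25,0.25],"linear":[[-30,0,-10],[-30,25,-10],[-30,30,0],[-10,35,0],[0,35,0],[0,35,0],[0,35,0],[0,35,0],[0,0,0],[0,0,0]],"angular":[[0,0,0],[0,0,0],[0,0,0],[0,0,0],[0,0,0],[0,0,0],[0,0,0],[0,0,0],[0,0,0],[0,0,0]]}'; python3 - <<'E'
from h import *
a=cv2.imread("pics/top0.png");b=ctrl.get_image("top")[...,::-1].copy();cv2.imwrite("pics/t21.png",b)
for n,im in(("before",a),("now",b)):
    hsv=cv2.cvtColor(im,cv2.COLOR_BGR2HSV);m=((hsv[...,1]<60)&(hsv[...,2]>100)).astype(np.uint8);m[:100]=0
    for c in cv2.findContours(m,cv2.RETR_EXTERNAL,cv2.CHAIN_APPROX_NONE)[0]:
        x,y,w,h=cv2.boundingRect(c)
        if cv2.contourArea(c)>300 and 110<x<470 and y<270: print(n,(x,y,w,h),rect(cast("top",c,38)))
E
```

```text
t: 38.25
ee_pos: [512.0, -375.0, 179.4]
orientation: [-3.139, -0.041, 0.004]
ft_force: [-0.5, 0.0, -0.4]
width: 54.7
grasp_force: 0.0
before (285, 234, 56, 47) [422.1   6.3  93.9 125.4  12.1]
before (213, 231, 45, 43) [439.1 199.3  93.7  93.6  76.7]
before (369, 227, 50, 44) [ 437.3 -198.8   93.6  111.     8.5]
before (127, 197, 33, 34) [543.8 434.3  75.1  84.7  86.7]
before (230, 136, 70, 34) [697.4 124.7 181.4  88.1  89.6]
before (334, 130, 59, 34) [ 708.3 -134.7   88.   151.8    1.2]
before (303, 122, 23, 34) [732.4  -6.   58.2  91.3  88.7]
now (369, 227, 50, 44) [ 437.3 -198.1   93.2  111.8    8.2]
now (127, 197, 33, 34) [543.3 434.3  76.7  85.7  87.4]
now (230, 136, 70, 40) [689.  125.3 181.5 106.2  88.7]
now (334, 129, 59, 42) [ 698.2 -135.   108.1  152.3    2.1]
now (303, 121, 24, 35) [733.8  -7.4  60.8  94.1  88.7]
```

```bash
python3 -c "
from workcell import ctrl
print(ctrl.close_job())"
```

```text
the job is handed in; nothing more can be done
None
```

I pushed both slide boxes home against their back stops, wide in the wide dock and narrow in the narrow one, and handed the job in at about 38 s. Both pushes ended at a firm stop (38 N wide, 30 N narrow). The odd box, bottle and tip box measured unmoved from above at the end; the jar was never approached at bench level, but I didn't re-measure it.

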